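Load the cigar mould and hold its lid over it

ROBOT

A 6-joint arm with a two-finger parallel gripper is mounted at the origin on the work surface. World frame = base frame: x ahead of the robot, y to its left, z up, the work surface at z = 0. Lengths are in m, angles in rad, forces in N, time in s.
With the tool pointing down it reaches from about 0.2 to 0.875 m from the base axis. Payload 3.4 kg.
Tool frame: the origin (TCP) lies midway between the tips of the shut fingers; the grasp point (between the pads) lies 19 mm behind it; z points along the fingers, y is the line along which they close (so a half turn about z gives the same grasp; the last joint's range is limited). The gripper opens to 94 mm and grips with 3 to 60 N. Pads are 16 mm wide; open, the fingers measure 119 mm over their backs; the gripper's body (75 mm by 177 mm) begins 78 mm behind the grasp point.
Start: joints at [1.14, 0.276, 1.505, -0, 1.361, -0.121], TCP at [0.175, 0.548, 0.167] pointing down, gripper open.
Joint ranges: [-2.89, 2.89], [-0.75, 2.08], [0.22, 2.7], [-1.18, 4.32], [0.11, 2.71], [-2.7, 2.7]. Speed limits (rad/s): [2.57, 2.57, 3.14, 3.14, 3.14, 3.14].

INTERFACE

Orientations are given as a unit quaternion [w, x, y, z].
In Python, from rig import bot, vision gives the robot as it stands.
- The arm moves only by the tool play_rows, never from a script. Its argument "steps" is a list of rows, each a list of 4 numbers: the shift along the tool's x, y, z in mm, then the turn about the tool's z in rad. In form: [[tx, ty, tz, twist], ...]. A call has 1 to 12 rows; each row is the pose to reach, as a shift and turn from the pose commanded when the call began, along the tool's axes at that moment; what a row does not reach only later rows make up. A row lasts 1/12 s, in which the tool goes at most 41.7 mm and 7.16 degrees, less where a joint would pass 70% of its speed; a pose out of reach is approached as far as the arm can. A call with a gripper value outside its range is refused whole. "fingers" is the opening, from 0 (shut) to 1 (fully open), set as the call begins (left out, the last holds). The fingers move at their own pace and stop on an object; "grip_force" is the grip in N (left out, the last holds). Time passes only in rows, so rows that repeat a pose let the fingers close. It gives the time, the measured TCP pose, the force, the opening and the grip force at its end, in the units of the state.
- bot.sense(): the state, without advancing time (a new reading comes with each control period).
- vision.camera(name): name is "side" or "top" or "wrist"; returns the picture (400x640x3 uint8, red, green, blue); there is no depth.
- vision.camera_info(name): a dict with "fx", "fy", "cx", "cy" (pixels), "R" (3x3) and "t" (3): a world point X has camera coordinates R X + t. Camera axes: x right, y down, z forward; pixel columns grow to the right and rows downward; lengths in m; the calibration is good to about 2 mm. A picture is of the moment at which its call begins: read the wrist's pose just before it. camera_info takes no time and is no camera call; for the wrist camera it gives the pose at the moment of the call.
- bot.sign_off(): hands the job in; it is judged then, once.
The state is a dict: "clock": time; "joints": joint angles; "dq": joint speeds; "tau": joint torques, N m; "tool_pos": TCP position; "tool_rot": TCP orientation; "ft_force": force on the tool from outside, world axes, zero at the start; "ft_torque": the same for the moment, N m; "opening": opening from 0.0 (shut) to 1.0 (fully open); "grip_force": force on a finger pad.
Only numpy, scipy, OpenCV 4.12 (cv2) and the standard library are available. Lean on these libraries where they do the work, as an engineer would, in place of code of your own. Each camera call takes 0.05 s, during which the arm holds its last target. There are 200 camera calls.

TASK

Lay the two loose cigar bunches, one at a time, into the two empty grooves of the mould, each let go just above its groove, roughly centred and lying fully down in it. Then pick up the mould's lid, carry it across clear of everything on the bench, and finish holding it still and level over the loaded base, its three dowels straight above their holes with the tips about 5 mm clear of the base, so that I can check the bunches before it is closed. End while holding it there: do not set it down or let go, and leave the other bunches and everything else on the bench as they are.

Things in the scene. Friction and masses are not known exactly. Their poses are not given: they have to be found in the camera images.
- mould: cigar mould base, fixed: dark plastic block 206 (x) x 130 (y) x 36 mm high, turned at most 0.15 rad; six open grooves along its y, 25 mm apart (x = -62.5 to 62.5 mm); the four on the +x side hold bunches, the two nearest the robot (-x) are empty. Solid 28 mm ends with dowel holes 13 mm wide, 18 mm deep: two at the +x end, one at -x. Origin under its centre, z up
- empty0 (a point): empty groove next to the filled ones: middle of its floor, 18 mm above the bench, at x = -37.5 mm of the mould; axes as the mould's, groove along y. Grooves are 20.5 mm wide, 18 mm deep, 130 mm long, open at both ends, between round-topped ridges. A bunch down in a groove has its axis 9.5 mm above the floor, stands 1 mm above the mould's top and overhangs by 7 mm at each end
- empty1 (a point): the same point of the other empty groove, at x = -62.5 mm of the mould, beside its single-hole end
- lid: the mould's lid, loose: dark plastic 206 (x) x 130 (y) x 30 mm high, 0.25 to 0.42 kg, balanced at its middle; stands right way up on three brass dowels 12 mm long. Origin at the centre of its lower face (12 mm above the bench), z up. Brass dots on top show the dowels: two at the +x end (away from the robot, as on the mould), one at -x. Starts turned at most 0.25 rad from the world's axes
- lid_rib (a point): top centre of the lid's middle rib, 30 mm above the lid's origin: the place to pinch it from above. The lid's back is hollow; the rib runs along x, 14 mm thick, 22 mm high above the hollow's floor and level with the rims; 53 mm of hollow on each side of it; cross ribs at x = -52 and 52 mm, so the middle 100 mm is free
- dowel0 (a point): tip of the lid's brass dowel at its +x, +y place, 10 mm thick; in the lid's frame at (89, 45, -12) mm
- hole0 (a point): mouth (at the top face) of the mould's dowel hole at its +x, +y place, for dowel0; in the mould's frame at (89, 45, 36) mm; axes as the mould's
- dowel1 (a point): tip of the lid's brass dowel at its +x, -y place, 10 mm thick; in the lid's frame at (89, -45, -12) mm
- hole1 (a point): mouth (at the top face) of the mould's dowel hole at its +x, -y place, for dowel1; in the mould's frame at (89, -45, 36) mm; axes as the mould's
- dowel2 (a point): tip of the lid's brass dowel at its -x, middle place, 10 mm thick; in the lid's frame at (-89, 0, -12) mm
- hole2 (a point): mouth (at the top face) of the mould's dowel hole at its -x, middle place, for dowel2; in the mould's frame at (-89, 0, 36) mm; axes as the mould's
- bunch_a: loose firm brown cigar bunch: rigid round rod 19 mm thick, 145 mm long, 22 g, lying on the bench roughly along world y (within 0.25 rad), 40 mm or more clear of the other at its middle; origin at its middle on its axis (9.5 mm above the bench), x along it. Grip it across its middle, fingertips only about 5 mm below its axis, so that its underside reaches a groove before the tips meet the mould
- bunch_b: loose firm brown cigar bunch: rigid round rod 19 mm thick, 145 mm long, 22 g, lying on the bench roughly along world y (within 0.25 rad), 40 mm or more clear of the other at its middle; origin at its middle on its axis (9.5 mm above the bench), x along it. Grip it across its middle, fingertips only about 5 mm below its axis, so that its underside reaches a groove before the tips meet the mould
- laid0: bunch of the same size that already lies in one of the mould's four filled grooves; origin at its middle, on its axis
- laid1: bunch of the same size that already lies in one of the mould's four filled grooves; origin at its middle, on its axis
- laid2: bunch of the same size that already lies in one of the mould's four filled grooves; origin at its middle, on its axis
- laid3: bunch of the same size that already lies in one of the mould's four filled grooves; origin at its middle, on its axis
- cigar_box: open light-wood box of finished cigars with red bands, 165 x 85 x 100 mm high, standing between the mould and the lid; origin under its centre, x along its length
- glue_pot: white ceramic glue pot, 72 mm wide, 64 mm high, a brush handle sticking up to 100 mm; origin under its centre
- sprayer: clear water sprayer with a blue head, 60 mm wide, 175 mm high; origin under its centre
- band_tin: round steel and green tin, 72 mm wide, 74 mm high; origin under its centre
- chaveta: flat half-moon steel cutting blade lying on the bench, 130 x 70 mm, up to 6 mm high; origin at its straight side
- ring_gauge: dark wooden ring-gauge plate lying on the bench, 45 x 160 x 8 mm; origin under its centre
There are look-alikes about, which are no part of the job. What is shaped like the bunch_a but pink is not meant. Leave any purple look-alike of the lid alone.

How it is judged:
On the way:
1. both loose bunches lie down in the two empty grooves, one in each, and are let go ((((x of bunch_a in the frame of empty0 between -0.004 and 0.004 m and y of bunch_a in the frame of empty0 between -0.02 and 0.02 m and z of bunch_a in the frame of empty0 below 0.0125 m and angle between the x axis of bunch_a and the y axis of empty0, either way round below 0.1 rad) and (x of bunch_b in the frame of empty1 between -0.004 and 0.004 m and y of bunch_b in the frame of empty1 between -0.02 and 0.02 m and z of bunch_b in the frame of empty1 below 0.0125 m and angle between the x axis of bunch_b and the y axis of empty1, either way round below 0.1 rad)) or ((x of bunch_a in the frame of empty1 between -0.004 and 0.004 m and y of bunch_a in the frame of empty1 between -0.02 and 0.02 m and z of bunch_a in the frame of empty1 below 0.0125 m and angle between the x axis of bunch_a and the y axis of empty1, either way round below 0.1 rad) and (x of bunch_b in the frame of empty0 between -0.004 and 0.004 m and y of bunch_b in the frame of empty0 between -0.02 and 0.02 m and z of bunch_b in the frame of empty0 below 0.0125 m and angle between the x axis of bunch_b and the y axis of empty0, either way round below 0.1 rad))) and contact force between each of bunch_a, bunch_b and the fingers below 0.05 N), for 0.3 s.
At the end, for the whole second after the job is handed in: Lid held still, touching neither mould nor bunches: every dowel tip within 4 mm sideways of its hole, 1.5 to 10 mm above the mould. Each empty groove holds a released bunch, on its floor within 3 mm, centred within 20 mm along, 4 mm across; laid bunches moved under 12 mm (all of step 1 and horizontal distance between dowel0 and hole0 below 0.004 m and z of dowel0 in the frame of hole0 between 0.0015 and 0.01 m and horizontal distance between dowel1 and hole1 below 0.004 m and z of dowel1 in the frame of hole1 between 0.0015 and 0.01 m and horizontal distance between dowel2 and hole2 below 0.004 m and z of dowel2 in the frame of hole2 between 0.0015 and 0.01 m and contact force between lid and the fingers above 1 N and contact force between lid and mould below 0.05 N and contact force between lid and bunch_a below 0.05 N and contact force between lid and bunch_b below 0.05 N and contact force between lid and laid0 below 0.05 N and contact force between lid and laid1 below 0.05 N and contact force between lid and laid2 below 0.05 N and contact force between lid and laid3 below 0.05 N and linear speed of each of lid, bunch_a, bunch_b below 0.02 m/s and angular speed of lid below 0.15 rad/s and distance of each of laid0, laid1, laid2, laid3 from where it was at the start of the episode below 0.012 m); the arm keeps its last pose, push and grip.
It fails at once if something else on the bench (cigar box, pot, sprayer, tin, blade, gauge) is shifted by more than 20 mm or knocked over (distance of any of cigar_box, glue_pot, sprayer, band_tin, chaveta, ring_gauge from where it was at the start of the episode above 0.02 m or angle between any of cigar_box, glue_pot, sprayer, band_tin, chaveta, ring_gauge's own z axis and vertical above 0.35 rad).
It fails at once if a bunch is let fall from a height (faster than 0.9 m/s while not held: a fall of about 40 mm) ((contact force between bunch_a and the fingers below 0.01 N and linear speed of bunch_a above 0.9 m/s) or (contact force between bunch_b and the fingers below 0.01 N and linear speed of bunch_b above 0.9 m/s)).
It also fails if it takes over 61 s, if anything falls off the work surface, if the arm or the gripper's body presses on something with over 40 N, if the wrist force passes 120 N, or if a joint passes its speed limit or range.

## Working session

There is one attempt and no reset: what is moved stays moved. The work goes in short steps, Python scripts to look and compute and a tool call to move; the robot and the scene stay as the last step left them, time stands still between calls to the robot, and variables do not carry over. Pictures are saved under pics/ and viewed, at most 10 in all, crops included, and the job is handed in when it is done.

Besides the shell and the picture viewer there is one more tool, called as name(argument=value, ...) on one line, values as JSON. play_rows: Moves the arm, as the interface text tells. Its arguments: {"type":"object","properties":{"steps":{"type":"array","items":{"type":"array","items":{"type":"number"}}},"fingers":{"type":"number"},"grip_force":{"type":"number"}},"required":["steps"]}

```bash
mkdir -p pics; python3 - <<'E'
from rig import bot, vision
import cv2, numpy as np
for n in ["top","side"]:
    im=vision.camera(n); cv2.imwrite(f"pics/{n}0.png",cv2.cvtColor(im,cv2.COLOR_RGB2BGR))
    c=vision.camera_info(n); print(n,{k:np.round(v,4).tolist() for k,v in c.items()})
s=bot.sense(); print(s)
E
```

```text
top {'fx': 463.7297, 'fy': 463.7297, 'cx': 315.6197, 'cy': 195.6552, 'R': [[0.0156, -0.9999, 0.0007], [-0.9978, -0.0157, -0.065], [0.065, 0.0003, -0.9979]], 't': [-0.0409, 0.5302, 1.362]}
side {'fx': 417.5355, 'fy': 417.5355, 'cx': 323.9806, 'cy': 201.5922, 'R': [[0.6896, -0.724, 0.0195], [-0.3585, -0.3646, -0.8594], [0.6292, 0.5856, -0.511]], 't': [-0.3785, 0.2328, 0.881]}
{'clock': 0.1, 'joints': array([ 1.13998643e+00,  2.76529234e-01,  1.50592793e+00, -1.44563792e-05,
        1.36070494e+00, -1.21030123e-01]), 'dq': array([ 0.0011094 , -0.00156191, -0.00171685,  0.00045972,  0.0005019 ,
       -0.00121193]), 'tau': array([ 4.33116320e-04, -4.05455482e+01, -2.37777954e+01,  7.02796178e-02,
        2.99032603e-02, -4.10768916e-05]), 'tool_pos': array([0.17509135, 0.5471338 , 0.16642405]), 'tool_rot': array([-2.06983895e-04,  1.54269764e-01,  9.88028453e-01, -7.56969049e-04]), 'ft_force': array([ 0.74391602,  0.76459564, -0.21998287]), 'ft_torque': array([ 0.0203174 ,  0.06112512, -0.00580246]), 'grip_force': 0.0, 'opening': 0.9978901755435579}
```

View pics/top0.png

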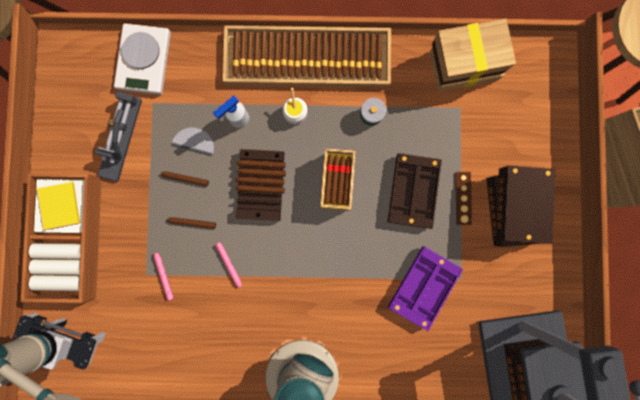

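View pics/side0.png

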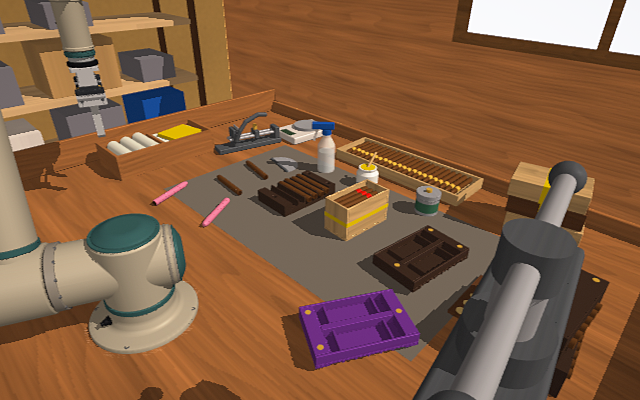

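```bash
cat > h.py <<'E'
from rig import bot, vision
import cv2, numpy as np
from scipy.spatial.transform import Rotation as Ro
def w(c,u,v,z):
    R=np.array(c["R"]);t=np.array(c["t"]);o=-R.T@t
    d=R.T@np.array([(u-c["cx"])/c["fx"],(v-c["cy"])/c["fy"],1]);return o+d*(z-o[2])/d[2]
def proj(c,X):
    p=np.array(c["R"])@np.asarray(X,float)+np.array(c["t"]);return np.array([c["fx"]*p[0]/p[2]+c["cx"],c["fy"]*p[1]/p[2]+c["cy"]])
def rot(s): return Ro.from_quat(np.roll(s["tool_rot"],-1)).as_matrix()
def go(x,y,z,yaw,s=None):  # yaw = world heading of tool y; prints row
    s=s or bot.sense();R=rot(s);d=R.T@(np.array([x,y,z])-s["tool_pos"])*1000
    cur=np.arctan2(R[1,1],R[0,1]);tw=-(yaw-cur);print("pos",s["tool_pos"].round(4),"yaw",cur.round(4),"tilt",R[:2,2].round(4),"row",d.round(1),np.round(tw,3),"t",s["clock"])
def save(n,im): cv2.imwrite(f"pics/{n}.png",cv2.cvtColor(im,cv2.COLOR_RGB2BGR))
E
python3 - <<'E'
from h import *
c=vision.camera_info("top")
for n,u,v,z in [("a1",162,174,.01),("a2",208,184,.01),("b1",167,221,.01),("b2",215,225,.01),("mc",260,185,.036),("m TL",239,151,.036),("m TR",284,151,.036),("m BL",236,220,.036),("m BR",281,221,.036),("h0",249,154.5,.036),("h1",276,155,.036),("h2",259,214,.036),
 ("d0",404,158,.042),("d1",433,163,.042),("d2",413,224,.042),("box",338,180,.1),("spray",235,112,.1),("pot",294,110,.06),("tin",373,111,.074)]:
    print(n,w(c,u,v,z).round(4))
k=vision.camera_info("wrist");s=bot.sense();R=rot(s);cR=np.array(k["R"]);o=-cR.T@np.array(k["t"])
print("cam in tool",(R.T@(o-s["tool_pos"])).round(4),"axes in tool\n",(R.T@cR.T).round(3),k["fx"],k["cx"],k["cy"])
im=vision.camera("top"); save("topz",cv2.resize(im[130:240,150:450],None,fx=2.66,fy=2.66,interpolation=cv2.INTER_CUBIC))
E
```

```text
a1 [0.5891 0.429  0.01  ]
a2 [0.5612 0.2902 0.01  ]
b1 [0.4487 0.4089 0.01  ]
b2 [0.439  0.2656 0.01  ]
mc [0.5584 0.1313 0.036 ]
m TL [0.6581 0.1956 0.036 ]
m TR [0.6602 0.0628 0.036 ]
m BL [0.4546 0.199  0.036 ]
m BR [0.4538 0.0674 0.036 ]
h0 [0.6482 0.1659 0.036 ]
h1 [0.648  0.0862 0.036 ]
h2 [0.4732 0.1322 0.036 ]
d0 [ 0.6441 -0.2904  0.042 ]
d1 [ 0.6306 -0.3756  0.042 ]
d2 [ 0.451  -0.3172  0.042 ]
box [ 0.5704 -0.0946  0.1   ]
spray [0.7589 0.1991 0.1   ]
pot [0.7774 0.0344 0.06  ]
tin [ 0.7745 -0.1944  0.074 ]
cam in tool [ 0.0786 -0.0003 -0.2172] axes in tool
 [[ 0.    -0.963 -0.269]
 [ 1.    -0.     0.   ]
 [-0.    -0.269  0.963]] 343.54133405728226 316.91263970557486 196.8535417815057
```

View pics/topz.png

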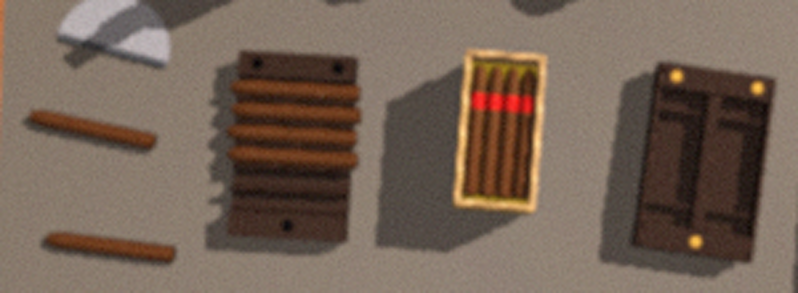

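```bash
python3 -c "
from h import *
go(.5,.27,.2,0)"
```

```text
pos [0.1751 0.5472 0.1665] yaw 1.261 tilt [-0.0006 -0.0012] row [-393.9 -165.   -33.3] 1.261 t 0.15
```

play_rows(steps=[[-35,-15,-3,0.11],[-70,-30,-6,0.22],[-105,-45,-9,0.33],[-140,-60,-12,0.44],[-175,-75,-15,0.55],[-210,-90,-18,0.66],[-245,-104,-21,0.77],[-280,-118,-24,0.88],[-315,-132,-27,0.99],[-350,-146,-30,1.1],[-380,-158,-32,1.2],[-394,-165,-33,1.261]], fingers=0.45)

```text
clock: 1.15
tool_pos: [0.5035, 0.2676, 0.2]
tool_rot: [0.001, 0.71, 0.705, 0.0]
ft_force: [-0.6, 0.8, -0.1]
opening: 0.448
grip_force: 0.0
```

play_rows(steps=[[0,0,0,0],[0,0,0,0],[0,0,0,0]])

```text
clock: 1.4
tool_pos: [0.4992, 0.2709, 0.1998]
tool_rot: [-0.001, 0.707, 0.708, -0.0]
ft_force: [-0.2, -1.3, 0.2]
opening: 0.453
grip_force: 0.0
```

```bash
python3 - <<'E'
from h import *
import pickle
s=bot.sense(); c=vision.camera_info("wrist"); im=vision.camera("wrist"); pickle.dump((s,c,im),open("w1.pkl","wb")); save("w1",im)
go(.5,.27,.2,0,s)
E
```

```text
pos [0.4992 0.2709 0.1998] yaw 0.0013 tilt [-0.0015  0.0004] row [-0.9  0.8 -0.2] 0.001 t 1.4
```

View pics/w1.png

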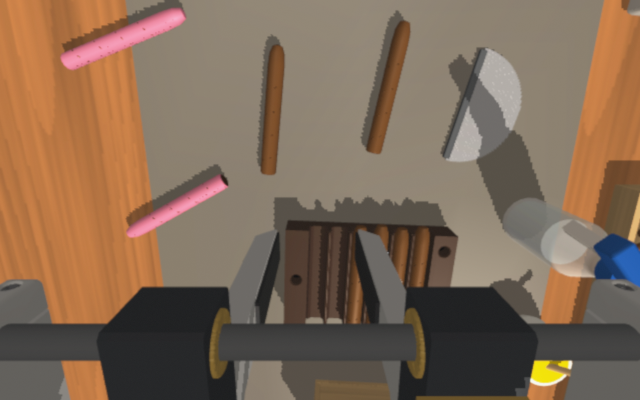

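```bash
cat >> h.py <<'E'
def rods(c,im,z,roi,lo=(0,110,30),hi=(14,255,190)):
    m=cv2.inRange(cv2.cvtColor(im,cv2.COLOR_RGB2HSV),lo,hi);k=np.zeros_like(m);x0,y0,x1,y1=roi;k[y0:y1,x0:x1]=255
    cs,_=cv2.findContours(m&k,cv2.RETR_EXTERNAL,cv2.CHAIN_APPROX_NONE)
    for q in cs:
        if cv2.contourArea(q)<80: continue
        (u,v),(a,b),an=cv2.minAreaRect(q);bx=cv2.boxPoints(((u,v),(a,b),an))
        e=bx if np.linalg.norm(bx[0]-bx[1])<np.linalg.norm(bx[1]-bx[2]) else np.roll(bx,1,0)
        p=w(c,*(e[0]+e[1])/2,z);r=w(c,*(e[2]+e[3])/2,z);d=(p-r) if p[1]>r[1] else r-p
        print((round(u),round(v)),"mid",((p+r)/2).round(4),"len",np.linalg.norm(d).round(4),"wid",np.linalg.norm(w(c,*e[0],z)-w(c,*e[1],z)).round(4),"yaw off y",np.arctan2(-d[0],d[1]).round(4))
E
python3 - <<'E'
from h import *
import pickle
s,c,im=pickle.load(open("w1.pkl","rb"))
rods(c,im,.0095,(240,10,430,190))
t=vision.camera("top");ct=vision.camera_info("top"); rods(ct,t,.0095,(152,165,225,235))
for n,u,v in [("h2",296,280),("h0",444,252),("c",288,222),("c2",455,232)]: print(n,w(c,u,v,.036).round(4))
go(.5,-.02,.25,0)
E
```

```text
(272, 109) mid [0.4468 0.3361 0.0095] len 0.1452 wid 0.0191 yaw off y -0.1123
(389, 87) mid [0.5791 0.3613 0.0095] len 0.1445 wid 0.0191 yaw off y -0.1907
(204, 224) mid [0.4414 0.2989 0.0095] len 0.0666 wid 0.0173 yaw off y -0.1083
h2 [0.4729 0.1362 0.036 ]
h0 [0.6517 0.1741 0.036 ]
c [0.4646 0.212  0.036 ]
c2 [0.6622 0.1998 0.036 ]
pos [0.499  0.2713 0.2001] yaw 0.0022 tilt [-0.0008  0.0004] row [-291.3    0.3  -50. ] 0.002 t 1.5
```

play_rows(steps=[[-36,0,-6,0],[-75,0,-13,0],[-115,0,-20,0],[-155,0,-27,0],[-195,0,-34,0],[-235,0,-41,0],[-270,0,-47,0],[-290,0,-50,0],[-290,0,-50,0],[-290,0,-50,0],[-290,0,-50,0]])

```text
clock: 2.42
tool_pos: [0.4998, -0.018, 0.25]
tool_rot: [-0.001, 0.707, 0.708, 0.0]
ft_force: [-1.1, 0.0, 0.4]
opening: 0.451
grip_force: 0.0
```

```bash
python3 - <<'E'
from h import *
import pickle
s=bot.sense(); c=vision.camera_info("wrist"); im=vision.camera("wrist"); pickle.dump((s,c,im),open("w2.pkl","wb")); save("w2",im)
go(.5,-.02,.25,0,s)
E
```

```text
pos [ 0.4998 -0.018   0.25  ] yaw 0.0015 tilt [-0.0003  0.0012] row [-2.   0.1  0. ] 0.002 t 2.4167
```

View pics/w2.png

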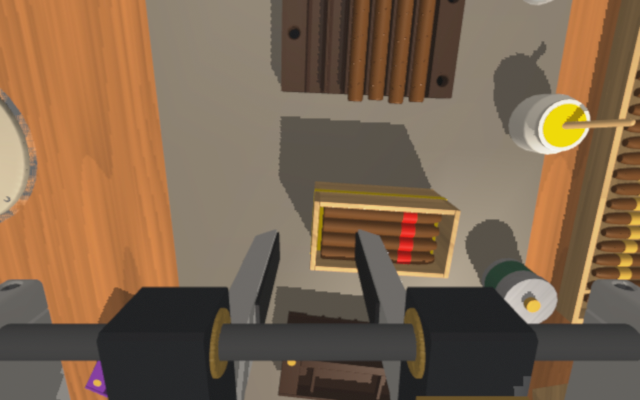

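```bash
cat >> h.py <<'E'
from scipy.optimize import least_squares
def hole(im,u,v,r=9):
    g=cv2.cvtColor(im,cv2.COLOR_RGB2GRAY).astype(float);y0=max(v-r,0);a=g[y0:v+r+1,u-r:u+r+1];m=a<(np.median(a)+a.min())/2
    ys,xs=np.nonzero(m);return xs.mean()+u-r,ys.mean()+y0,m.sum()
def fit(obs,g0): # obs: (cam,u,v,local xyz)
    f=lambda p:np.concatenate([proj(c,[p[0]+np.cos(p[2])*l[0]-np.sin(p[2])*l[1],p[1]+np.sin(p[2])*l[0]+np.cos(p[2])*l[1],l[2]])-[u,v] for c,u,v,l in obs])
    r=least_squares(f,g0,loss="soft_l1");print("fit",r.x.round(4),"res px",r.fun.reshape(-1,2).round(1).tolist());return r.x
E
python3 - <<'E'
from h import *
import pickle
_,c1,i1=pickle.load(open("w1.pkl","rb"));_,c2,i2=pickle.load(open("w2.pkl","rb"))
H={0:(.089,.045,.036),1:(.089,-.045,.036),2:(-.089,0,.036)}
o1=[];o2=[]
for k,u,v in [(2,296,280),(0,444,252)]: a=hole(i1,u,v);print(a);o1.append((c1,a[0],a[1],H[k]))
for k,u,v in [(2,294,33),(1,443,81)]: a=hole(i2,u,v);print(a);o2.append((c2,a[0],a[1],H[k]))
for o in (o1,o2,o1+o2): fit(o,[.56,.13,0])
b=np.hstack([cv2.resize(i1[210:300,270:470],None,fx=3,fy=3,interpolation=2)]);d=cv2.resize(i2[0:110,270:470],None,fx=3,fy=3,interpolation=2)
save("m12",np.vstack([b,d]))
E
```

```text
(np.float64(295.84285714285716), np.float64(278.92857142857144), np.int64(70))
(np.float64(443.9255319148936), np.float64(251.41489361702128), np.int64(94))
(np.float64(294.029702970297), np.float64(33.0990099009901), np.int64(101))
(np.float64(441.6136363636364), np.float64(80.52272727272728), np.int64(88))
fit [ 0.5612  0.1337 -0.0427] res px [[-0.4, 0.1], [0.4, -0.0]]
fit [ 0.5611  0.1323 -0.0385] res px [[-0.5, -0.1], [0.5, 0.2]]
fit [ 0.5612  0.1328 -0.0398] res px [[-0.4, 0.9], [0.2, 0.4], [-0.4, -0.7], [0.6, -0.2]]
```

View pics/m12.png

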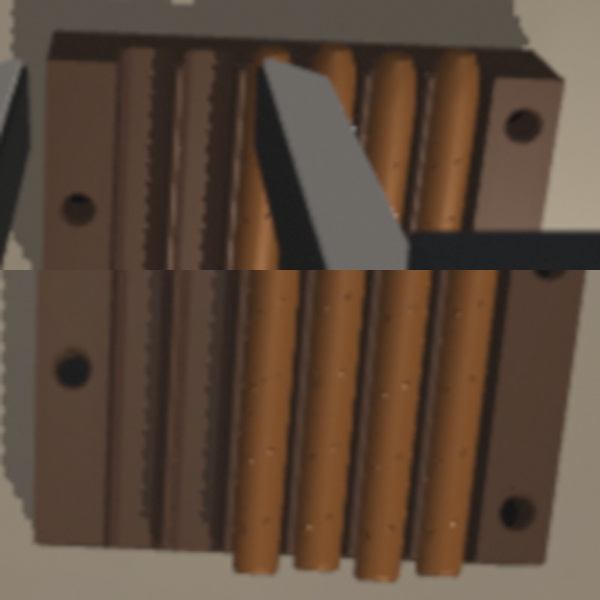

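```bash
python3 -c "
from h import *
go(.5791,.3613,.0045,-.1907)"
```

```text
pos [ 0.4999 -0.0178  0.2499] yaw 0.0022 tilt [-0.0004  0.001 ] row [378.7  80.2 245.8] 0.193 t 2.4667
```

play_rows(steps=[[34,7,15,0.02],[70,15,32,0.04],[108,23,49,0.06],[146,31,67,0.08],[184,39,84,0.1],[221,47,101,0.12],[258,55,118,0.14],[295,63,135,0.16],[331,70,150,0.18],[362,77,165,0.193],[379,80,180,0.193],[379,80,195,0.193]])

```text
clock: 3.47
tool_pos: [0.5791, 0.366, 0.0534]
tool_rot: [-0.001, 0.77, 0.638, 0.001]
ft_force: [-0.1, -0.0, 0.2]
opening: 0.451
grip_force: 0.0
```

play_rows(steps=[[0,0,0,0],[0,0,0,0],[0,0,0,0]])

```text
clock: 3.72
tool_pos: [0.5799, 0.3601, 0.0559]
tool_rot: [0.0, 0.772, 0.636, 0.0]
ft_force: [0.0, -0.3, 0.6]
opening: 0.452
grip_force: 0.0
```

```bash
python3 -c "
from h import *
go(.5791,.3613,.0045,-.1907)
c=vision.camera_info('wrist');im=vision.camera('wrist');rods(c,im,.0095,(220,0,460,250))
"
```

```text
pos [0.5799 0.3601 0.0559] yaw -0.1919 tilt [0.0005 0.0003] row [ 1.  -1.  51.4] -0.001 t 3.7167
(316, 178) mid [0.5815 0.3763 0.0095] len 0.1135 wid 0.0171 yaw off y -0.193
(412, 22) mid [0.6693 0.4766 0.0095] len 0.0663 wid 0.0273 yaw off y 1.3791
(352, 23) mid [0.6285 0.4835 0.0095] len 0.0303 wid 0.0118 yaw off y -0.0485
(280, 36) mid [0.5768 0.4848 0.0095] len 0.0839 wid 0.0474 yaw off y 1.379
```

play_rows(steps=[[1,-1,15,0],[1,-1,30,0],[1,-1,43,0],[1,-1,51,0],[1,-1,51,0],[1,-1,51,0]])

```text
clock: 4.27
tool_pos: [0.5799, 0.3604, 0.0049]
tool_rot: [0.0, 0.772, 0.635, 0.0]
ft_force: [1.0, -0.1, 0.3]
opening: 0.449
grip_force: 0.0
```

play_rows(steps=[[0,0,0,0],[0,0,0,0],[0,0,0,0],[0,0,0,0],[0,0,0,0],[0,0,-10,0],[0,0,-30,0],[0,0,-60,0],[0,0,-80,0],[0,0,-80,0],[0,0,-80,0]], fingers=0, grip_force=15)

```text
clock: 5.18
tool_pos: [0.5804, 0.3611, 0.0861]
tool_rot: [0.0, 0.772, 0.636, 0.002]
ft_force: [-0.4, -0.2, -0.2]
opening: 0.007
grip_force: 0.0
```

```bash
python3 -c "
from h import *
go(.5235,.1345,.0445,-.04)
c=vision.camera_info('wrist');im=vision.camera('wrist');save('g1',im)
"
```

```text
pos [0.5804 0.3611 0.0861] yaw -0.1929 tilt [0.0033 0.0017] row [-233.4  -12.5   41.1] -0.153 t 5.1833
```

View pics/g1.png

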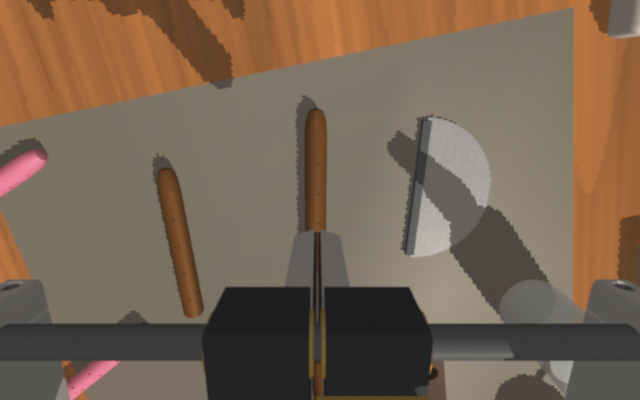

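play_rows(steps=[[0,0,0,0],[0,0,0,0],[0,0,20,0],[0,0,30,0],[0,0,30,0],[0,0,30,0],[0,0,30,0]], fingers=0.4)

```text
clock: 5.82
tool_pos: [0.5796, 0.3606, 0.0541]
tool_rot: [-0.0, 0.772, 0.636, -0.0]
ft_force: [0.5, -0.6, -0.8]
opening: 0.399
grip_force: 0.0
```

```bash
python3 -c "
from h import *
c=vision.camera_info('wrist');im=vision.camera('wrist');rods(c,im,.0095,(260,0,380,270))
go(.5791,.3613,.0045,-.1907)
"
```

```text
(316, 188) mid [0.5803 0.3682 0.0095] len 0.131 wid 0.017 yaw off y -0.1933
(360, 24) mid [0.6336 0.4817 0.0095] len 0.0303 wid 0.0252 yaw off y -0.159
(298, 32) mid [0.59   0.485  0.0095] len 0.053 wid 0.0416 yaw off y 1.3778
pos [0.5798 0.3608 0.0546] yaw -0.193 tilt [0.0006 0.0004] row [ 0.3 -0.9 50.1] -0.002 t 5.8667
```

play_rows(steps=[[0,0,20,0],[0,0,38,0],[0,0,50,0],[0,0,50,0],[0,0,50,0]])

```text
clock: 6.28
tool_pos: [0.5793, 0.3605, 0.004]
tool_rot: [-0.0, 0.772, 0.636, -0.0]
ft_force: [-0.1, -0.6, 0.8]
opening: 0.399
grip_force: 0.0
```

play_rows(steps=[[0,0,0,0],[0,0,0,0],[0,0,0,0],[0,0,0,0],[0,0,0,0],[0,0,0,0],[0,0,0,0],[0,0,0,0]], fingers=0.1, grip_force=15)

```text
clock: 6.95
tool_pos: [0.5795, 0.3606, 0.0042]
tool_rot: [-0.0, 0.772, 0.636, 0.0]
ft_force: [0.3, 0.3, 0.1]
opening: 0.101
grip_force: 0.0
```

```bash
python3 -c "
from h import *
i=vision.camera('wrist');s=vision.camera('side');c=vision.camera_info('side')
u,v=proj(c,[.5795,.3606,.0042]).astype(int);print(u,v,proj(c,[.5791,.3613,.0095]))
a=cv2.resize(s[v-60:v+40,u-60:u+60],(480,400),interpolation=2);b=cv2.resize(i[80:280,220:420],(400,400)); 
p=np.hstack([a,b[:,:320]]);save('c1',p);bot
rods(vision.camera_info('wrist'),i,.0095,(260,0,380,270))
"
```

```text
255 169 [254.80451972 168.58647485]
(316, 190) mid [0.5827 0.3807 0.0095] len 0.1048 wid 0.0173 yaw off y -0.1933
(363, 16) mid [0.6279 0.4769 0.0095] len 0.0175 wid 0.0095 yaw off y -0.0477
(292, 27) mid [0.5882 0.4792 0.0095] len 0.0366 wid 0.0278 yaw off y 1.3778
```

View pics/c1.png

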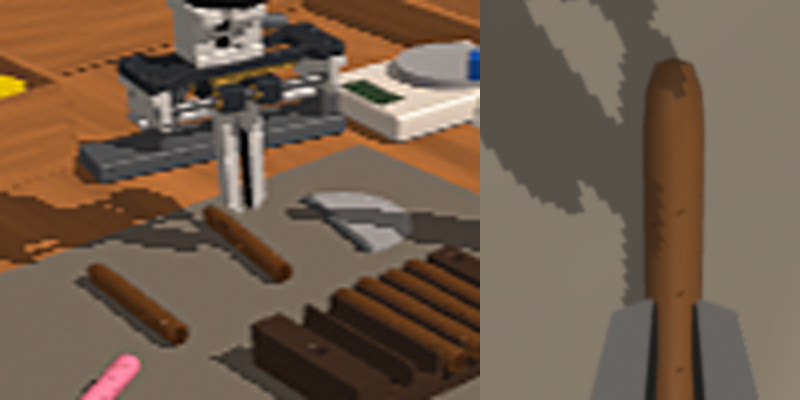

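play_rows(steps=[[0,0,0,0],[0,0,0,0],[0,0,0,0],[0,0,0,0],[0,0,0,0],[0,0,5,0],[0,0,10,0],[0,0,14,0],[0,0,16,0]], fingers=0.4)

```text
clock: 7.8
tool_pos: [0.5788, 0.3602, -0.013]
tool_rot: [-0.0, 0.772, 0.636, -0.001]
ft_force: [-0.3, -0.0, -0.2]
opening: 0.403
grip_force: 0.0
```

play_rows(steps=[[0,0,1,0],[0,0,2,0],[0,0,3,0],[0,0,4,0],[0,0,4,0]])

```text
clock: 8.22
tool_pos: [0.5795, 0.3606, -0.0159]
tool_rot: [-0.0, 0.772, 0.636, 0.0]
ft_force: [-0.3, -0.1, -0.7]
opening: 0.4
grip_force: 0.0
```

play_rows(steps=[[0,0,1,0],[0,0,2,0],[0,0,3,0],[0,0,4,0],[0,0,4,0]])

```text
clock: 8.63
tool_pos: [0.5793, 0.3605, -0.0201]
tool_rot: [-0.0, 0.772, 0.636, -0.0]
ft_force: [-0.4, 0.4, 0.7]
opening: 0.403
grip_force: 0.0
```

play_rows(steps=[[0,0,1,0],[0,0,2,0],[0,0,2,0]])

```text
clock: 8.88
tool_pos: [0.5793, 0.3605, -0.0221]
tool_rot: [-0.0, 0.772, 0.636, -0.0]
ft_force: [0.3, 0.3, -0.2]
opening: 0.397
grip_force: 0.0
```

play_rows(steps=[[0,0,1,0],[0,0,2,0],[0,0,2,0]])

```text
clock: 9.13
tool_pos: [0.5793, 0.3605, -0.0241]
tool_rot: [-0.0, 0.772, 0.636, -0.0]
ft_force: [-0.5, 0.0, 0.4]
opening: 0.4
grip_force: 0.0
```

play_rows(steps=[[0,0,1,0],[0,0,2,0],[0,0,2,0]])

```text
clock: 9.38
tool_pos: [0.5793, 0.3605, -0.0261]
tool_rot: [-0.0, 0.772, 0.636, -0.0]
ft_force: [0.3, -0.0, -0.1]
opening: 0.397
grip_force: 0.0
```

play_rows(steps=[[0,0,0.7,0],[0,0,1.5,0],[0,0,1.5,0]])

```text
clock: 9.63
tool_pos: [0.5794, 0.3605, -0.0275]
tool_rot: [-0.0, 0.772, 0.636, -0.0]
ft_force: [-0.7, -0.7, 0.3]
opening: 0.401
grip_force: 0.0
```

```bash
python3 -c "
from h import *
i=vision.camera('wrist');s=vision.camera('side')
u,v=255,164
a=cv2.resize(s[v-45:v+30,u-45:u+45],(480,400),interpolation=2);b=cv2.resize(i[80:280,220:420],(400,400)); 
save('c2',np.hstack([a,b[:,:320]]))
go(.5791,.3613,-.02,-.1907)
"
```

```text
pos [ 0.5795  0.3606 -0.0273] yaw -0.193 tilt [-0.      0.0001] row [ 0.6 -0.5 -7.3] -0.002 t 9.7333
```

View pics/c2.png

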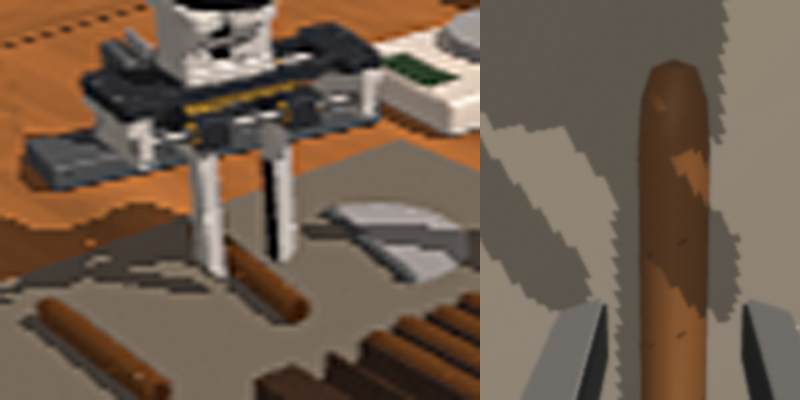

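play_rows(steps=[[0,0,0.8,0],[0,0,1.5,0],[0,0,1.5,0]])

```text
clock: 9.98
tool_pos: [0.5793, 0.3605, -0.029]
tool_rot: [-0.0, 0.772, 0.636, -0.0]
ft_force: [0.7, -0.6, -0.2]
opening: 0.4
grip_force: 0.0
```

play_rows(steps=[[0,0,0.8,0],[0,0,1.5,0],[0,0,1.5,0]])

```text
clock: 10.23
tool_pos: [0.5793, 0.3606, -0.0305]
tool_rot: [-0.0, 0.772, 0.636, -0.0]
ft_force: [-0.0, -0.4, -0.1]
opening: 0.403
grip_force: 0.0
```

play_rows(steps=[[0,0,0.8,0],[0,0,1.5,0],[0,0,1.5,0]])

```text
clock: 10.48
tool_pos: [0.5793, 0.3605, -0.032]
tool_rot: [-0.0, 0.772, 0.636, -0.0]
ft_force: [-0.2, 0.2, -1.0]
opening: 0.401
grip_force: 0.0
```

play_rows(steps=[[0,0,0.8,0],[0,0,1.5,0],[0,0,1.5,0]])

```text
clock: 10.73
tool_pos: [0.5794, 0.3606, -0.0335]
tool_rot: [-0.0, 0.772, 0.636, -0.0]
ft_force: [0.3, 0.5, -0.4]
opening: 0.4
grip_force: 0.0
```

play_rows(steps=[[0,0,0.8,0],[0,0,1.5,0],[0,0,1.5,0]])

```text
clock: 10.98
tool_pos: [0.5794, 0.3605, -0.035]
tool_rot: [-0.0, 0.772, 0.636, -0.0]
ft_force: [-0.7, 0.7, -1.5]
opening: 0.399
grip_force: 0.0
```

play_rows(steps=[[0,0,0.5,0],[0,0,1,0],[0,0,1,0]])

```text
clock: 11.23
tool_pos: [0.5794, 0.3606, -0.0359]
tool_rot: [-0.0, 0.772, 0.636, -0.0]
ft_force: [-0.0, -0.4, -0.3]
opening: 0.402
grip_force: 0.0
```

play_rows(steps=[[0,0,0.5,0],[0,0,1,0],[0,0,1,0]])

```text
clock: 11.48
tool_pos: [0.5794, 0.3606, -0.0369]
tool_rot: [-0.0, 0.772, 0.636, -0.0]
ft_force: [-0.3, 0.8, 0.3]
opening: 0.4
grip_force: 0.0
```

play_rows(steps=[[0,0,0.5,0],[0,0,1,0],[0,0,1,0]])

```text
clock: 11.73
tool_pos: [0.5794, 0.3605, -0.038]
tool_rot: [-0.0, 0.772, 0.636, -0.0]
ft_force: [-0.7, -1.3, 0.4]
opening: 0.4
grip_force: 0.0
```

play_rows(steps=[[0,0,0.5,0],[0,0,1,0],[0,0,1,0]])

```text
clock: 11.98
tool_pos: [0.5795, 0.3606, -0.038]
tool_rot: [0.0, 0.772, 0.636, 0.0]
ft_force: [-0.6, -0.9, 4.9]
opening: 0.395
grip_force: 2.3
```

play_rows(steps=[[0,0,-2.5,0],[0,0,-5.3,0],[0,0,-5.3,0]])

```text
clock: 12.23
tool_pos: [0.58, 0.3608, -0.033]
tool_rot: [0.0, 0.772, 0.636, 0.001]
ft_force: [0.1, 0.4, -0.6]
opening: 0.399
grip_force: 0.0
```

play_rows(steps=[[0,0,0,0],[0,0,0,0],[0,0,0,0],[0,0,0,0],[0,0,0,0],[0,0,0,0]], fingers=0.05, grip_force=15)

```text
clock: 12.73
tool_pos: [0.5794, 0.3606, -0.0337]
tool_rot: [-0.0, 0.772, 0.636, -0.0]
ft_force: [0.1, 0.7, -1.1]
opening: 0.196
grip_force: 15.0
```

```bash
python3 -c "
from h import *
go(.5235,.1345,.0005,-.04)"
```

```text
pos [ 0.5794  0.3606 -0.0337] yaw -0.193 tilt [-0.0002 -0.    ] row [-232.6  -11.5  -34.2] -0.153 t 12.7333
```

play_rows(steps=[[0,0,-20,0],[-15,0,-45,-0.02],[-45,-2,-65,-0.05],[-80,-4,-65,-0.08],[-115,-6,-65,-0.11],[-150,-8,-65,-0.13],[-185,-10,-65,-0.153],[-215,-11,-65,-0.153],[-228,-11.5,-63,-0.153],[-232.6,-11.5,-58,-0.153],[-232.6,-11.5,-52,-0.153],[-232.6,-11.5,-52,-0.153]])

```text
clock: 13.73
tool_pos: [0.5232, 0.1353, 0.0172]
tool_rot: [-0.001, 0.721, 0.693, -0.0]
ft_force: [-0.1, 1.3, -0.1]
opening: 0.195
grip_force: 15.0
```

play_rows(steps=[[0,0,0,0],[0,0,0,0]])

```text
clock: 13.9
tool_pos: [0.524, 0.1358, 0.0181]
tool_rot: [-0.0, 0.721, 0.693, 0.0]
ft_force: [-0.9, 0.1, 0.2]
opening: 0.197
grip_force: 15.0
```

```bash
python3 -c "
from h import *
go(.5235,.1345,.0005,-.04)"
```

```text
pos [0.524  0.1358 0.0181] yaw -0.0385 tilt [-0.      0.0005] row [-1.3 -0.4 17.6] 0.001 t 13.9
```

play_rows(steps=[[-1.3,-0.4,5,0],[-1.3,-0.4,10,0],[-1.3,-0.4,14,0],[-1.3,-0.4,17.6,0],[-1.3,-0.4,17.6,0],[-1.3,-0.4,17.6,0]])

```text
clock: 14.4
tool_pos: [0.5229, 0.1332, 0.0005]
tool_rot: [-0.0, 0.721, 0.693, -0.0]
ft_force: [1.0, -0.3, -0.2]
opening: 0.194
grip_force: 15.0
```

play_rows(steps=[[0,0,0,0],[0,0,0,0],[0,0,0,0],[0,0,0,0]], fingers=0.32)

```text
clock: 14.73
tool_pos: [0.5233, 0.1332, 0.0011]
tool_rot: [0.0, 0.721, 0.693, 0.0]
ft_force: [-0.7, 0.1, -0.9]
opening: 0.317
grip_force: 0.0
```

```bash
python3 -c "
from h import *
go(.4468,.3361,-.0335,-.1123)"
```

```text
pos [0.5233 0.1332 0.0011] yaw -0.04 tilt [0.0005 0.0001] row [199.6 -84.6  34.6] 0.072 t 14.7333
```

play_rows(steps=[[0,0,-15,0],[10,-5,-40,0],[40,-16,-55,0.02],[75,-32,-55,0.03],[110,-47,-50,0.05],[145,-62,-45,0.06],[175,-75,-38,0.072],[193,-82,-30,0.072],[199.6,-84.6,-20,0.072],[199.6,-84.6,-10,0.072],[199.6,-84.6,-10,0.072],[199.6,-84.6,-10,0.072]], fingers=0.4)

```text
clock: 15.73
tool_pos: [0.4464, 0.3344, 0.01]
tool_rot: [0.0, 0.746, 0.666, -0.001]
ft_force: [-0.1, 0.2, -0.2]
opening: 0.4
grip_force: 0.0
```

```bash
python3 -c "
from h import *
c=vision.camera_info('wrist');im=vision.camera('wrist');rods(c,im,.0095,(260,0,380,280))
go(.4468,.3361,-.0335,-.1123)"
```

```text
(318, 193) mid [0.4485 0.3501 0.0095] len 0.1173 wid 0.0172 yaw off y -0.1121
(282, 2) mid [0.4411 0.4677 0.0095] len 0.025 wid 0.0025 yaw off y 1.4576
pos [0.4471 0.3347 0.0106] yaw -0.1135 tilt [-0.0004 -0.0007] row [ 1.4 -0.4 44.1] -0.001 t 15.7833
```

play_rows(steps=[[1.4,0,15,0],[1.4,0,30,0],[1.4,0,40,0],[1.4,0,44,0],[1.4,0,44,0],[1.4,0,44,0]])

```text
clock: 16.28
tool_pos: [0.4473, 0.3372, -0.0328]
tool_rot: [0.0, 0.746, 0.666, 0.0]
ft_force: [-0.8, 0.2, 0.9]
opening: 0.4
grip_force: 0.0
```

play_rows(steps=[[0,0,0,0],[0,0,0,0],[0,0,0,0],[0,0,0,0],[0,0,0,0],[0,0,0,0]], fingers=0.05, grip_force=15)

```text
clock: 16.78
tool_pos: [0.4471, 0.3377, -0.0326]
tool_rot: [0.0, 0.746, 0.666, 0.001]
ft_force: [-1.1, 0.2, 3.9]
opening: 0.195
grip_force: 15.0
```

```bash
python3 -c "
from h import *
go(.4986,.1355,.0005,-.04)"
```

```text
pos [ 0.4471  0.3377 -0.0326] yaw -0.1119 tilt [0.001  0.0006] row [-195.2   73.7  -33.1] -0.072 t 16.7833
```

play_rows(steps=[[0,0,-20,0],[-10,4,-45,-0.01],[-40,15,-63,-0.02],[-75,28,-65,-0.04],[-110,42,-65,-0.06],[-145,55,-65,-0.072],[-175,66,-65,-0.072],[-190,72,-63,-0.072],[-195.2,73.7,-58,-0.072],[-195.2,73.7,-52,-0.072],[-195.2,73.7,-52,-0.072],[-195.2,73.7,-52,-0.072]])

```text
clock: 17.78
tool_pos: [0.4971, 0.1363, 0.0181]
tool_rot: [-0.001, 0.721, 0.693, -0.001]
ft_force: [0.1, 0.8, -0.5]
opening: 0.192
grip_force: 15.0
```

play_rows(steps=[[0,0,0,0],[0,0,0,0]])

```text
clock: 17.95
tool_pos: [0.498, 0.1364, 0.0189]
tool_rot: [-0.0, 0.721, 0.693, 0.0]
ft_force: [-0.3, 0.1, 0.6]
opening: 0.199
grip_force: 15.0
```

```bash
python3 -c "
from h import *
go(.4986,.1355,.0005,-.04)"
```

```text
pos [0.498  0.1364 0.0189] yaw -0.0383 tilt [0.     0.0003] row [-0.8  0.7 18.4] 0.002 t 17.95
```

play_rows(steps=[[-0.8,0.6,5,0],[-0.8,0.6,10,0],[-0.8,0.6,14,0],[-0.8,0.6,18,0],[-0.8,0.6,18,0],[-0.8,0.6,18,0]])

```text
clock: 18.45
tool_pos: [0.4984, 0.1343, 0.0004]
tool_rot: [-0.0, 0.721, 0.693, -0.0]
ft_force: [0.7, -0.3, -1.3]
opening: 0.197
grip_force: 15.0
```

play_rows(steps=[[0,0,0,0],[0,0,0,0],[0,0,0,0],[0,0,0,0]], fingers=0.32)

```text
clock: 18.78
tool_pos: [0.4989, 0.1344, 0.0011]
tool_rot: [0.0, 0.721, 0.693, 0.0]
ft_force: [-0.8, 0.2, 0.3]
opening: 0.318
grip_force: 0.0
```

```bash
python3 -c "
from h import *
go(.53,-.02,.21,-.04)
c=vision.camera_info('top')
print([w(c,u,v,.042).round(4) for u,v in [(404,158.5),(434.5,163),(411.5,221)]])
k=hole
print(w(c,677/2.66+150,76/2.66+130,.042),w(c,758/2.66+150,88/2.66+130,.042),w(c,696/2.66+150,242/2.66+130,.042))"
```

```text
pos [0.4989 0.1344 0.0011] yaw -0.0401 tilt [0.0005 0.0002] row [-153.    37.3 -208.9] -0.0 t 18.7833
[array([ 0.6426, -0.2904,  0.042 ]), array([ 0.6307, -0.38  ,  0.042 ]), array([ 0.4597, -0.3128,  0.042 ])]
[ 0.64241493 -0.29189701  0.042     ] [ 0.63048397 -0.38131105  0.042     ] [ 0.45972811 -0.31327282  0.042     ]
```

```bash
python3 -c "
from h import *
go(.51,.134,.22,-1.611)"
```

```text
pos [0.4989 0.1344 0.0011] yaw -0.0401 tilt [0.0005 0.0002] row [ 1.000e-01  1.120e+01 -2.189e+02] 1.571 t 18.7833
```

play_rows(steps=[[0,5,-20,0],[0,11,-50,0.1],[0,11,-85,0.22],[0,11,-120,0.34],[0,11,-155,0.46],[0,11,-185,0.58],[0,11,-207,0.7],[0,11,-219,0.82],[0,11,-219,0.94],[0,11,-219,1.06],[0,11,-219,1.18],[0,11,-219,1.3]], fingers=0.45)

```text
clock: 19.78
tool_pos: [0.5096, 0.1339, 0.2202]
tool_rot: [-0.0, 0.994, 0.112, 0.0]
ft_force: [-0.2, -0.8, 0.3]
opening: 0.45
grip_force: 0.0
```

play_rows(steps=[[0,0,0,0.12],[0,0,0,0.24],[0,0,0,0.271],[0,0,0,0.271],[0,0,0,0.271]])

```text
clock: 20.2
tool_pos: [0.5096, 0.1339, 0.2199]
tool_rot: [-0.0, 1.0, -0.02, 0.0]
ft_force: [0.7, 0.1, -0.4]
opening: 0.454
grip_force: 0.0
```

```bash
python3 - <<'E'
from h import *
import pickle
s=bot.sense();c=vision.camera_info("wrist");im=vision.camera("wrist");pickle.dump((s,c,im),open("w3.pkl","wb"));save("w3",im)
go(.5,-.32,.22,-1.70,s)
for l in [(.089,.045),(.089,-.045),(-.089,0)]:
    p=np.array([.5612,.1328])+Ro.from_euler("z",-.04).as_matrix()[:2,:2]@l; print(proj(c,[*p,.036]).round(1))
E
```

```text
pos [0.5096 0.1339 0.2199] yaw -1.6099 tilt [0.     0.0001] row [ 8.20e+00  4.54e+02 -2.00e-01] 0.09 t 20.2
[274.2  40.4]
[357.9  40.5]
[316.  199.5]
```

View pics/w3.png

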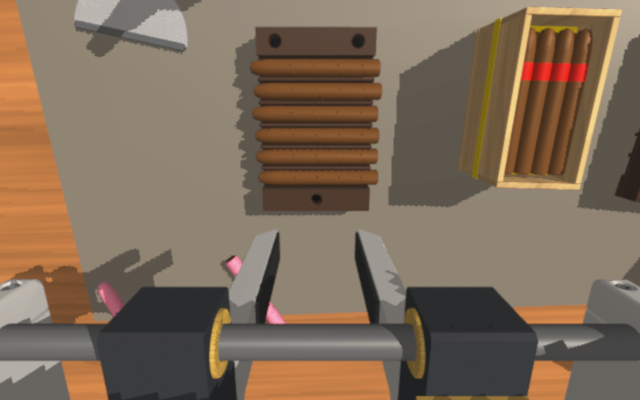

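play_rows(steps=[[1,35,0,0.01],[2,75,0,0.02],[3,115,0,0.03],[4,155,0,0.04],[5,195,0,0.05],[6,235,0,0.06],[7,275,0,0.07],[8,315,0,0.08],[8,355,0,0.09],[8,395,0,0.09],[8,430,0,0.09],[8,454,0,0.09]])

```text
clock: 21.25
tool_pos: [0.4988, -0.3237, 0.2195]
tool_rot: [0.001, 0.998, -0.066, -0.0]
ft_force: [0.2, 0.4, -0.4]
opening: 0.445
grip_force: 0.0
```

play_rows(steps=[[0,0,0,0],[0,0,0,0],[0,0,0,0]])

```text
clock: 21.5
tool_pos: [0.4993, -0.3191, 0.2196]
tool_rot: [-0.001, 0.998, -0.065, -0.0]
ft_force: [-0.4, 0.4, -0.4]
opening: 0.449
grip_force: 0.0
```

```bash
python3 - <<'E'
from h import *
import pickle
_,c3,i3=pickle.load(open("w3.pkl","rb"))
H={0:(.089,.045,.036),1:(.089,-.045,.036),2:(-.089,0,.036)}
fit([(c3,*hole(i3,u,v,7)[:2],H[k]) for k,u,v in [(0,275,41),(1,358,41),(2,316,199)]],[.56,.13,0])
s=bot.sense();c=vision.camera_info("wrist");im=vision.camera("wrist");pickle.dump((s,c,im),open("w4.pkl","wb"))
hsv=cv2.cvtColor(im,cv2.COLOR_RGB2HSV)
L=Ro.from_euler("z",-.131).as_matrix()[:2,:2];obs=[]
for l in [(.089,.045),(.089,-.045),(-.089,0)]:
    e=proj(c,[*(np.array([.548,-.325])+L@l),.042]);m=cv2.inRange(hsv,(12,100,90),(35,255,255));k=np.zeros_like(m);cv2.circle(k,tuple(int(q) for q in e),18,255,-1);m&=k
    ys,xs=np.nonzero(m);print(e.round(1),xs.mean().round(2),ys.mean().round(2),len(xs),xs.min(),xs.max(),ys.min(),ys.max());obs.append((c,xs.mean(),ys.mean(),(*l,.042)))
p=fit(obs,[.548,-.325,-.131])
go(p[0],p[1],.05,p[2]-np.pi/2)
E
```

```text
fit [ 0.5606  0.1328 -0.0392] res px [[-0.7, -0.2], [0.8, -0.5], [-0.1, 1.7]]
[274.2  41.9] 272.37 40.4 178 258 280 33 49
[359.1  42. ] 357.77 40.55 173 351 364 33 48
[316.5 202.9] 315.15 201.72 139 309 322 196 208
fit [ 0.5497 -0.3236 -0.1309] res px [[0.2, 0.0], [-0.2, -0.1], [-0.0, 0.0]]
pos [ 0.4994 -0.3186  0.2199] yaw -1.6998 tilt [-0.0001  0.0011] row [ 50.5  -1.4 169.9] 0.002 t 21.55
```

play_rows(steps=[[15,0,25,0],[32,-1,55,0],[45,-1.4,90,0],[50.5,-1.4,120,0.002],[50.5,-1.4,150,0.002],[50.5,-1.4,170,0.002],[50.5,-1.4,180,0.002],[50.5,-1.4,180,0.002],[50.5,-1.4,180,0.002],[50.5,-1.4,180,0.002]])

```text
clock: 22.38
tool_pos: [0.5511, -0.3255, 0.0419]
tool_rot: [0.001, 0.998, -0.066, 0.002]
ft_force: [0.1, 0.3, 0.5]
opening: 0.45
grip_force: 0.0
```

```bash
python3 -c "
from h import *
go(.5497,-.3236,-.014,-1.7017)"
```

```text
pos [ 0.5511 -0.3255  0.0419] yaw -1.7023 tilt [ 0.003 -0.002] row [-1.8 -1.8 55.9] -0.001 t 22.3833
```

play_rows(steps=[[0,0,15,0],[0,0,25,0],[0,0,30,0],[0,0,30,0],[0,0,30,0],[0,0,30,0]])

```text
clock: 22.88
tool_pos: [0.5502, -0.3255, 0.0105]
tool_rot: [0.0, 0.998, -0.066, 0.001]
ft_force: [-0.2, 0.2, 0.2]
opening: 0.452
grip_force: 0.0
```

```bash
python3 -c "
from h import *
go(.5497,-.3236,-.014,-1.7017)"
```

```text
pos [ 0.5502 -0.3255  0.0105] yaw -1.7031 tilt [ 0.001  -0.0006] row [-0.7 -1.9 24.5] -0.001 t 22.8833
```

play_rows(steps=[[-0.5,-1.5,6,0],[-0.5,-1.5,12,0],[-0.5,-1.5,18,0],[-0.5,-1.5,22,0],[-0.5,-1.5,24,0],[-0.5,-1.5,24,0],[-0.5,-1.5,24,0]])

```text
clock: 23.47
tool_pos: [0.5494, -0.3236, -0.0144]
tool_rot: [-0.0, 0.998, -0.066, -0.0]
ft_force: [-0.1, 0.6, -0.5]
opening: 0.453
grip_force: 0.0
```

play_rows(steps=[[0,0,0,0],[0,0,0,0],[0,0,0,0],[0,0,0,0],[0,0,0,0],[0,0,0,0],[0,0,0,0],[0,0,0,0],[0,0,0,0]], fingers=0.05, grip_force=40)

```text
clock: 24.22
tool_pos: [0.5495, -0.3236, -0.014]
tool_rot: [0.0, 0.998, -0.066, 0.0]
ft_force: [0.8, -0.7, 0.9]
opening: 0.146
grip_force: 40.0
```

```bash
python3 -c "
from h import *
go(.5497,-.3236,-.014,-1.7017)"
```

```text
pos [ 0.5495 -0.3236 -0.014 ] yaw -1.703 tilt [ 0.0003 -0.0001] row [ 0.2 -0.1  0. ] -0.001 t 24.2167
```

play_rows(steps=[[0,0,-5,0],[0,0,-15,0],[0,0,-30,0],[0,0,-50,0],[0,0,-75,0],[0,0,-100,0],[0,0,-125,0],[0,0,-142,0],[0,0,-150,0],[0,0,-150,0],[0,0,-150,0],[0,0,-150,0]])

```text
clock: 25.22
tool_pos: [0.5483, -0.3228, 0.1342]
tool_rot: [-0.001, 0.998, -0.066, -0.001]
ft_force: [0.2, 0.0, -3.1]
opening: 0.145
grip_force: 40.0
```

```bash
cat >> h.py <<'E'
def lidchk():
    s=bot.sense();c=vision.camera_info("wrist");im=vision.camera("wrist");R=rot(s);hsv=cv2.cvtColor(im,cv2.COLOR_RGB2HSV)
    for l in [(.089,.045),(.089,-.045)]:
        # lid x=tool x, lid y=-tool y
        X=s["tool_pos"]+R@np.array([l[0],-l[1],-.056]);e=proj(c,X);m=cv2.inRange(hsv,(12,100,90),(35,255,255));k=np.zeros_like(m);cv2.circle(k,tuple(int(q) for q in e),25,255,-1);m&=k
        ys,xs=np.nonzero(m);print("dot pred",e.round(1),"seen",np.median(xs),np.median(ys),len(xs))
    print("ft",s["ft_force"].round(2),s["ft_torque"].round(3),"grip",s["grip_force"],s["opening"])
E
python3 -c "
from h import *
lidchk()
M=Ro.from_euler('z',-.0395).as_matrix()[:2,:2]
go(.561,.1328,.136,-np.pi/2-.0395)"
```

```text
dot pred [214.8  74.6] seen 213.0 74.0 989
dot pred [417.9  74.6] seen 419.0 74.0 764
ft [ 0.24  0.04 -3.05] [0.021 0.147 0.017] grip 39.99913215637207 0.14525971358953413
pos [ 0.5483 -0.3228  0.134 ] yaw -1.703 tilt [-0.0029  0.0022] row [ -47.5 -453.3   -1. ] -0.093 t 25.2667
```

play_rows(steps=[[-1,-10,-1,0],[-4,-35,-1,-0.008],[-7,-70,-1,-0.015],[-11,-105,-1,-0.022],[-15,-140,-1,-0.03],[-18,-175,-1,-0.037],[-22,-210,-1,-0.044],[-26,-245,-1,-0.052],[-29,-280,-1,-0.06],[-33,-315,-1,-0.067],[-37,-350,-1,-0.074],[-40,-385,-1,-0.08]])

```text
clock: 26.27
tool_pos: [0.559, 0.0657, 0.1361]
tool_rot: [-0.0, 1.0, -0.026, -0.001]
ft_force: [-0.5, 0.1, -3.1]
opening: 0.147
grip_force: 40.0
```

play_rows(steps=[[-3,-27,0,-0.006],[-6,-50,0,-0.011],[-7,-63,0,-0.013],[-7.5,-68.3,0,-0.013],[-7.5,-68.3,0,-0.013],[-7.5,-68.3,0,-0.013],[-7.5,-68.3,0,-0.013],[-7.5,-68.3,0,-0.013]])

```text
clock: 26.93
tool_pos: [0.5567, 0.1305, 0.1368]
tool_rot: [0.0, 1.0, -0.02, -0.0]
ft_force: [0.7, 0.9, -3.2]
opening: 0.146
grip_force: 40.0
```

```bash
python3 -c "
from h import *
lidchk()
go(.561,.1328,.027,-np.pi/2-.0395)"
```

```text
dot pred [214.9  74.5] seen 212.0 74.0 988
dot pred [418.   74.5] seen 419.0 74.0 758
ft [ 0.74  0.87 -3.2 ] [ 0.048  0.115 -0.03 ] grip 39.99914288520813 0.1455430675210563
pos [0.5568 0.1306 0.1369] yaw -1.6117 tilt [ 0.     -0.0003] row [  4.1  -2.4 109.9] -0.001 t 26.9833
```

play_rows(steps=[[1,-1,10,-0.001],[4.1,-2.4,28,-0.001],[4.1,-2.4,46,-0.001],[4.1,-2.4,62,-0.001],[4.1,-2.4,74,-0.001],[4.1,-2.4,82,-0.001],[4.1,-2.4,85,-0.001],[4.1,-2.4,85,-0.001],[4.1,-2.4,85,-0.001],[4.1,-2.4,85,-0.001],[4.1,-2.4,85,-0.001]])

```text
clock: 27.9
tool_pos: [0.5616, 0.1342, 0.0528]
tool_rot: [-0.0, 1.0, -0.019, 0.001]
ft_force: [-0.4, 0.0, -2.9]
opening: 0.146
grip_force: 40.0
```

```bash
python3 -c "
from h import *
lidchk()
go(.561,.1328,.027,-np.pi/2-.0395)"
```

```text
dot pred [214.9  74.6] seen 213.0 74.0 911
dot pred [418.   74.6] seen 419.0 74.0 757
ft [-0.4   0.01 -2.93] [ 0.019  0.124 -0.019] grip 39.99913036823273 0.14594992881599006
pos [0.5615 0.1342 0.0527] yaw -1.609 tilt [0.0018 0.0003] row [-0.5  1.4 25.7] 0.001 t 27.95
```

play_rows(steps=[[-0.4,1,6,0],[-0.4,1,12,0],[-0.4,1,17,0],[-0.4,1,20,0],[-0.4,1,22,0],[-0.4,1,22,0],[-0.4,1,22,0],[-0.4,1,22,0],[-0.4,1,22,0],[-0.4,1,22,0]])

```text
clock: 28.78
tool_pos: [0.5606, 0.1332, 0.0301]
tool_rot: [-0.0, 1.0, -0.019, 0.0]
ft_force: [0.1, 0.4, -2.8]
opening: 0.143
grip_force: 40.0
```

```bash
python3 -c "
from h import *
lidchk()
go(.561,.1328,.027,-np.pi/2-.0395)"
```

```text
dot pred [215.   74.5] seen 213.0 74.0 920
dot pred [418.1  74.5] seen 419.0 74.0 760
ft [ 0.11  0.38 -2.78] [0.059 0.139 0.012] grip 39.99905526638031 0.14265549615488987
pos [0.5605 0.1332 0.0301] yaw -1.609 tilt [0.0005 0.0002] row [0.5 0.4 3.1] 0.001 t 28.8333
```

play_rows(steps=[[0.4,0.3,1,0.001],[0.4,0.3,2,0.001],[0.4,0.3,3,0.001],[0.4,0.3,3,0.001],[0.4,0.3,3,0.001],[0.4,0.3,3,0.001],[0.4,0.3,3,0.001],[0.4,0.3,3,0.001]])

```text
clock: 29.5
tool_pos: [0.5608, 0.1329, 0.0269]
tool_rot: [-0.0, 1.0, -0.02, 0.0]
ft_force: [0.1, -0.3, -1.7]
opening: 0.148
grip_force: 40.0
```

```bash
python3 - <<'E'
from h import *
lidchk();go(.561,.1328,.027,-np.pi/2-.0395)
c=vision.camera_info("top");t=cv2.cvtColor(cv2.imread("pics/top0.png"),cv2.COLOR_BGR2RGB);n=vision.camera("top")
H={0:(.089,.045,.036),1:(.089,-.045,.036),2:(-.089,0,.036)}
o=[(c,*hole(t,u,v,4)[:2],H[k]) for k,u,v in [(0,247,153),(1,277,155),(2,258,215)]];print([(round(a[1],1),round(a[2],1)) for a in o]);fit(o,[.56,.13,0])
m=cv2.inRange(cv2.cvtColor(n,cv2.COLOR_RGB2HSV),(12,90,110),(35,255,255));ob=[]
for l in H.values():
    M=Ro.from_euler("z",-.0395).as_matrix()[:2,:2];e=proj(c,[*(np.array([.561,.1328])+M@l[:2]),.083]);k=np.zeros_like(m);cv2.circle(k,tuple(int(round(q)) for q in e),7,255,-1)
    ys,xs=np.nonzero(m&k);print(e.round(1),len(xs));
    if len(xs)>2: ob.append((c,xs.mean(),ys.mean(),(l[0],l[1],.083)))
if len(ob)>1: fit(ob,[.56,.13,0])
E
```

```text
dot pred [214.9  74.5] seen 213.0 74.0 913
dot pred [418.1  74.5] seen 419.0 74.0 757
ft [ 0.14 -0.26 -1.68] [-0.076  0.161  0.01 ] grip 39.99917685985565 0.14790888127223667
pos [0.5607 0.1329 0.0269] yaw -1.61 tilt [0.0001 0.0001] row [ 0.3  0.  -0.1] 0.0 t 29.55
[(np.float64(246.4), np.float64(153.6)), (np.float64(276.6), np.float64(155.4)), (np.float64(257.7), np.float64(214.4))]
fit [ 0.5602  0.1325 -0.04  ] res px [[-0.1, -0.1], [0.1, -0.2], [-0.0, 0.3]]
[243.7 150.7] 0
[275.3 152.4] 26
[255.5 214. ] 10
fit [ 0.5604  0.135  -0.0531] res px [[-0.1, 0.4], [0.1, -0.4]]
```

play_rows(steps=[[0,0,0,0],[0,0,0,0],[0,0,0,0]])

```text
clock: 29.85
tool_pos: [0.5607, 0.1329, 0.0269]
tool_rot: [-0.0, 1.0, -0.02, 0.0]
ft_force: [-0.4, -0.4, -2.2]
opening: 0.144
grip_force: 40.0
```

play_rows(steps=[[0,0,0,0],[0,0,0,0],[0,0,0,0]])

```text
clock: 30.1
tool_pos: [0.5607, 0.1328, 0.0269]
tool_rot: [-0.0, 1.0, -0.02, 0.0]
ft_force: [-0.5, 1.4, -2.7]
opening: 0.147
grip_force: 40.0
```

Still, level, carrying the full weight with no contact; handing in.

```bash
python3 -c "
from rig import bot
print(bot.sign_off())"
```

```text
the job is handed in; nothing more can be done
None
```

I laid both bunches in the empty grooves and handed in at about 30 s with the lid held level, its dowels over their holes and the tips about 5 mm above the base. No verdict came back. My first grasp closed on nothing because the reported tool point sits about 38 mm below the real fingertips, so I corrected for that from there on.

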